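Put the tile shelf in order: clean things high, wet brush low

TASK

The things on the four tile stacks in the sink cupboard are in each other's places: swap them round so that the upturned cup stands on the highest stack, the pot lid lies on the second highest, the plastic tub stands on the third and the wet scrub brush stands on the lowest, each the same way up as now and in the middle of its stack. The bare plywood offcut is free to park something on meanwhile. Set things down rather than dropping them, and leave the glass jar alone.

Things in the scene. Friction and masses are not known exactly. Their poses are not given: they have to be found in the camera images.
- cup_mid (a point): Upturned enamel cup, white with blue rim and handle, standing on its mouth, closed foot up. Straight round wall 66 mm across, rolled rim 71 mm across at the very bottom, 73 mm high. A loop handle sticks out to +y (outer edge 60 mm from the axis, 14 to 64 mm above the bottom), so grip the wall along the cup's x. The point is on the axis, 36 mm above its bottom; z up.
- pot_lid_mid (a point): Round aluminium pot lid, 131 mm across, lying flat, slightly domed (rim 4 mm, middle 12 mm thick), with a round black knob on top in the middle: 26 mm across, standing from 13 to 42 mm above the lid's underside. The point is on the axis, 21 mm above the underside; z up.
- tub_mid (a point): Clear plastic tub with steel scouring pads inside and a white flip-top lid, snapped shut (it stays shut). 94 mm along x (snap tab at +x adds 4 mm, hinge at -x), 60 mm along y at the lid and 58 mm at the body, 52 mm high. The point is at the middle, 26 mm above the bottom; z up.
- brush_mid (a point): Red scrub brush standing on its pale bristles: bristle pad 112 x 46 x 18 mm, over it a block 124 (x) x 56 (y) x 14 mm, over that an arched handle: a round bar 20 mm thick along x, straight for 60 mm, its centre line 62 mm above the bottom, its top at 72 mm, bent down to the block at both ends. The point is at the middle, 36 mm above the bottom (26 mm below the bar's centre line); z up.
- stack8_top (a point): Highest stack: square stack of 8 ceramic tiles (each 140 x 140 x 9 mm, pale grey-green glazed top, red-brown clay edges), fixed, 72 mm high: where the cup must go; the brush is on it at the start. The point is the middle of the flat top; z up.
- stack6_top (a point): Second highest stack: square stack of 6 ceramic tiles (each 140 x 140 x 9 mm, pale grey-green glazed top, red-brown clay edges), fixed, 54 mm high: where the pot lid must go; the tub is on it at the start. The point is the middle of the flat top; z up.
- stack4_top (a point): Third highest stack: square stack of 4 ceramic tiles (each 140 x 140 x 9 mm, pale grey-green glazed top, red-brown clay edges), fixed, 36 mm high: where the tub must go; the cup is on it at the start. The point is the middle of the flat top; z up.
- stack2_top (a point): Lowest stack: square stack of 2 ceramic tiles (each 140 x 140 x 9 mm, pale grey-green glazed top, red-brown clay edges), fixed, 18 mm high: where the brush must go; the pot lid is on it at the start. The point is the middle of the flat top; z up.
- offcut_top (a point): Bare square plywood offcut, 150 x 150 x 12 mm, fixed flat on the cupboard floor: the free spot, empty at the start. The point is the middle of its top; z up.
- jar_mid (a point): Closed glass jar with a steel cap, 62 mm across and 80 mm high, standing on the cupboard floor between the stacks; to be left alone. The point is on its axis, 40 mm above the floor; z up. (Other low odds and ends, under 30 mm high, lie between the stacks; taller ones stand well beyond the stacks, at the back and sides.)

How it is judged:
By the outcome, as a careful person would: the job done as asked, in the order asked, and still so for the second after the job is handed in, with the robot touching nothing.
It also fails if it takes over 144 s, if anything falls off the work surface, if the arm or the gripper's body presses on something with over 40 N, if the wrist force passes 120 N, or if a joint passes its speed limit or range.

ROBOT

A 6-joint arm with a two-finger parallel gripper is mounted at the origin on the work surface. World frame = base frame: x ahead of the robot, y to its left, z up, the work surface at z = 0. Lengths are in mm, angles in rad, forces in N, time in s.
With the tool pointing down it reaches from about 300 to 850 mm from the base axis. Payload 5.4 kg.
Tool frame: the origin (TCP) lies on the centre line of the jaws, within the pads' length; the fingertips stand env.tip_reach ahead of it and the grasp point (between the pads) lies 2 mm behind it (env.tip_reach is the distance from the TCP to the fingertips, in mm); z points along the fingers, y is the line along which they close (so a half turn about z gives the same grasp; the last joint's range is limited). The gripper opens to 85 mm and grips with 20 to 120 N. Pads are 22 mm wide; open, the fingers measure 114 mm over their backs; the gripper's body (76 mm by 85 mm) begins 54 mm behind the grasp point. The pads swing forward as they close: fully open they stand 13 mm farther back than shut.
Start: joints at [-1.457, 0.158, 1.597, -0, 1.386, -0.21], TCP at [182.925, -545.11, 248.299] pointing down, gripper open.
Joint ranges: [-2.91, 2.91], [-0.94, 2.29], [0.18, 2.7], [-1.29, 4.43], [0.17, 2.64], [-3, 3]. Speed limits (rad/s): [2.57, 2.57, 3.14, 3.14, 3.14, 3.14].

INTERFACE

Orientations are given as a rotation vector (axis times angle).
In Python, from rig import env, viewer, hand_in gives the robot as it stands.
- The arm moves only by the tool step_arm, never from a script. Its argument "motion" is a list that holds one entry, the list of rows, each a list of 7 numbers: the turn, a rotation vector about the tool's x, y, z as a fraction of full scale, then the shift along the tool's x, y, z as a fraction of full scale, then the finger opening in mm, from 0 to 85.4. In form: [[[wx, wy, wz, x, y, z, fingers], ...]]. A call has 1 to 20 rows; each row is the pose to reach, as a shift and turn from the pose commanded when the call began, along the tool's axes at that moment; what a row does not reach only later rows make up. Full scale, the value 1, is 0.15 m for a shift and 90 degrees for a turn. A row lasts 1/12 s, in which the tool goes at most 41.7 mm and 7.16 degrees, less where a joint would pass 70% of its speed; a pose out of reach is approached as far as the arm can. A call with a number of a shift or a turn outside -1 to 1 is refused whole. A call with a gripper value outside its range is refused whole. The fingers move at their own pace and stop on an object; the grip force is fixed at half the most. Time passes only in rows, so rows that repeat a pose let the fingers close. It gives the time, the measured TCP pose, the force, the opening and the grip force at its end, in the units of the state.
- env.observe(): the state, without advancing time (a new reading comes with each control period).
- viewer.capture(name): name is "scene" or "side" or "wrist"; returns a dict with "color" (384x512x3 uint8, red, green, blue), "z_map" (384x512 float32, mm along the optical axis (not along the pixel's ray), 0 where there is no reading), "camera_matrix" (3x3 intrinsics, pixels), "k1" (the pictures are not rectified: a ray, as slopes to the right and down, at radius r is drawn at 1 + k1 r^2 times it, then the intrinsics apply), "position" and "orientation" of the camera in the world. Camera axes: x right, y down, z forward; pixel columns grow to the right and rows downward; lengths in mm; the calibration is good to about 2 mm. A picture is of the moment at which its call begins.
- hand_in(): hands the job in; it is judged then, once.
Trained networks look in a picture, given as the dict that the camera call returned (one of the last four; its "shot" number tells which), for a name from the list of things; names that differ only in an ending like _2 or _b are one class to them, and where a whole thing is asked for, a point or a joint stands for the part that bears it (a point fixed in the world has none). Each returns a list of dicts, best first, with "score" (0 to 1); they miss things now and then, are a little off and sometimes report something else, mostly with a low value. They report only what shows in the picture. A call takes as long as a camera call.
- viewer.boxes_of(picture, target): "at" ([column, row] in pixels, amid what is visible of it).
- viewer.spot_point(picture, target): "at" ([column, row] in pixels: a listed point, or the origin of a listed thing).
The state is a dict: "time": time; "joint_positions": joint angles; "qd": joint speeds; "effort": joint torques, N m; "ee_pos": TCP position; "tool_rot": TCP orientation; "wrist_force": force on the tool from outside, world axes, zero at the start; "ft_torque": the same for the moment, N m; "finger_gap": finger opening in mm; "gripper_force": force on a finger pad.
Only numpy, scipy, OpenCV 4.12 (cv2) and the standard library are available. Lean on these libraries where they do the work, as an engineer would, in place of code of your own. Each camera call takes 0.05 s, during which the arm holds its last target. There are 200 camera calls.

## Working session

There is one attempt and no reset: what is moved stays moved. The work goes in short steps, Python scripts to look and compute and a tool call to move; the robot and the scene stay as the last step left them, time stands still between calls to the robot, and variables do not carry over. Pictures are saved under pics/ and viewed, at most 14 in all, crops included, and the job is handed in when it is done.

Besides the shell and the picture viewer there is one more tool, called after "Call:" by a JSON object that holds its "api" and its "payload". step_arm: Moves the arm, as the interface text tells. Shift numbers are shares of 0.15 m and turn numbers shares of 90 degrees, none past 1 either way. Its arguments: {"type":"object","properties":{"motion":{"type":"array","items":{"type":"array","items":{"type":"array","items":{"type":"number"}}}}},"required":["motion"]}

```bash
mkdir -p pics; ls
cat > h.py <<'E'
import numpy as np, cv2
from scipy.spatial.transform import Rotation as R
from rig import env, viewer
def RM(o):
    o=np.array(o,float)
    if o.shape==(3,3): return o
    return (R.from_rotvec(o) if o.size==3 else R.from_quat(o)).as_matrix()
def ray(p,uv):
    K=np.array(p["camera_matrix"]);k=p["k1"]
    d=np.array([(uv[0]-K[0,2])/K[0,0],(uv[1]-K[1,2])/K[1,1]]);s=d.copy()
    for _ in range(20): s=d/(1+k*(s@s))
    return RM(p["orientation"])@np.array([s[0],s[1],1.])
def at_z(p,uv,z):
    r=ray(p,uv);c=np.array(p["position"]);return c+r*(z-c[2])/r[2]
def cloud(p):
    K=np.array(p["camera_matrix"]);k=p["k1"];h,w=p["z_map"].shape
    u,v=np.meshgrid(np.arange(w),np.arange(h))
    d=np.stack([(u-K[0,2])/K[0,0],(v-K[1,2])/K[1,1]],-1);s=d.copy()
    for _ in range(20): s=d/(1+k*(s**2).sum(-1,keepdims=True))
    P=np.concatenate([s,np.ones((h,w,1))],-1)*p["z_map"][...,None]
    W=P@RM(p["orientation"]).T+np.array(p["position"]); W[p["z_map"]<=0]=np.nan
    return W
def save(p,n): cv2.imwrite(f"pics/{n}.png",p["color"][...,::-1])
E
python3 - <<'E'
from h import *
o=env.observe();print(env.tip_reach,o)
N="cup_mid pot_lid_mid tub_mid brush_mid stack8_top stack6_top stack4_top stack2_top offcut_top jar_mid".split()
for c in("scene","side"):
    p=viewer.capture(c);save(p,c+"0");W=cloud(p);print(c,p["position"],p["orientation"],p["k1"])
    np.save(c+"0.npy",W)
    for n in N:
        for r in viewer.spot_point(p,n)[:2]:
            u,v=np.round(r["at"]).astype(int); print(n,round(r["score"],2),np.round(r["at"]),W[min(v,383),min(u,511)].round())
E
```

```text
pics
17.0 {'time': 0.0, 'joint_positions': array([-1.45711592e+00,  1.59074712e-01,  1.59825099e+00, -1.14166128e-05,
        1.38620919e+00, -2.10106684e-01]), 'qd': array([-0.00215774,  0.001297  , -0.00110943,  0.00081305,  0.00166895,
        0.00089387]), 'effort': array([ 2.18123805e-04, -3.96003199e+01, -3.31427157e+01, -2.35817233e-04,
        8.47351126e-03,  4.39992277e-06]), 'ee_pos': array([ 182.84737836, -544.54102817,  247.29306431]), 'tool_rot': array([-3.09859699e+00, -5.06075242e-01, -1.29350441e-04]), 'wrist_force': array([-0.48324873, -0.11148451, -0.61820235]), 'ft_torque': array([-0.00310564, -0.04917952,  0.02048024]), 'gripper_force': 0.0, 'finger_gap': 85.14304919002673}
scene [1237.25046797  252.72669302  918.17299859] [-1.52601563 -2.11772488  0.82669391] -0.17639150023519465
cup_mid 0.78 [334. 247.] [664. 228. 109.]
pot_lid_mid 0.86 [405. 204.] [445. 373.  59.]
tub_mid 0.93 [143. 137.] [ 467. -352.  108.]
brush_mid 0.78 [161. 192.] [ 631. -213.  103.]
stack8_top 0.93 [162. 207.] [ 674. -188.  103.]
stack8_top 0.49 [407. 203.] [441. 377.  60.]
stack6_top 0.88 [144. 146.] [ 490. -338.   99.]
stack4_top 0.85 [333. 254.] [667. 229.  86.]
offcut_top 0.7 [261. 196.] [493.   2.  12.]
offcut_top 0.34 [164. 194.] [ 635. -202.  102.]
jar_mid 0.68 [342. 190.] [464. 209.  76.]
side [473.56834733 862.39883016 617.95036144] [-0.07218224  2.69774611 -1.50881673] -0.12112691120622633
cup_mid 0.83 [211. 252.] [633. 261. 103.]
pot_lid_mid 0.88 [307. 321.] [431. 390.  47.]
tub_mid 0.77 [296. 143.] [ 445. -335.   96.]
brush_mid 0.77 [239. 152.] [ 625. -190.  127.]
stack8_top 0.82 [234. 167.] [ 643. -183.   78.]
stack6_top 0.67 [234. 168.] [ 642. -178.   77.]
stack6_top 0.56 [292. 153.] [ 458. -332.   59.]
stack4_top 0.96 [222. 267.] [614. 254.  55.]
stack4_top 0.36 [288. 221.] [469.  13.  11.]
offcut_top 0.92 [285. 219.] [478.   5.  12.]
jar_mid 0.77 [305. 259.] [431. 228.  62.]
```

View pics/scene0.png

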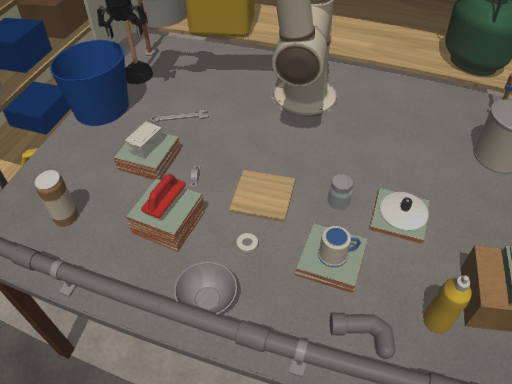

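View pics/side0.png

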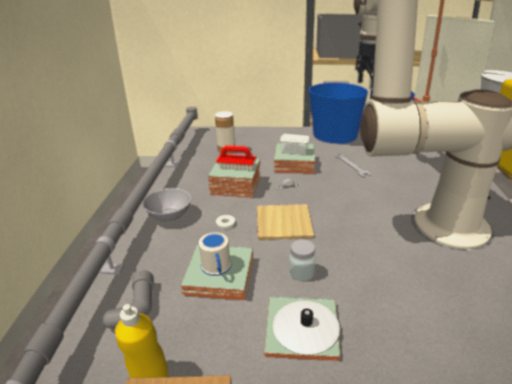

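Run:
```python
from h import *
A=np.concatenate([np.load(c+"0.npy").reshape(-1,3) for c in("scene","side")]);A=A[~np.isnan(A[:,0])]
def rep(n,c,r,z0,z1):
    m=(np.hypot(A[:,0]-c[0],A[:,1]-c[1])<r)&(A[:,2]>z0)&(A[:,2]<z1);Q=A[m]
    if len(Q)<5: print(n,len(Q));return
    (cx,cy),(w,h),a=cv2.minAreaRect(Q[:,:2].astype(np.float32))
    print(n,len(Q),"mean",Q.mean(0).round(1),"rect",round(cx,1),round(cy,1),round(w),round(h),round(a,1))
rep("cup top",(640,242),60,100,116);rep("cup all",(640,242),75,50,116)
rep("s4",(640,242),110,31,40)
rep("knob",(440,380),50,50,66);rep("lid",(440,380),85,19,45);rep("s2",(440,380),110,14,20)
rep("tub top",(460,-343),80,100,112);rep("s6",(460,-343),110,49,59)
rep("bar",(640,-200),80,130,150);rep("block",(640,-200),80,92,110);rep("s8",(640,-200),110,67,76)
rep("off",(485,4),120,9,15);rep("jar",(440,218),50,70,90)
```

```text
cup top 1095 mean [635.5 229.8 107.7] rect 634.4 226.6 68 68 62.3
cup all 2039 mean [636.9 237.4  93.5] rect 627.9 232.5 67 86 53.4
s4 3650 mean [634.5 236.   35.4] rect 628.7 227.1 145 144 87.5
knob 222 mean [432.8 380.1  57.8] rect 431.6 379.3 26 28 24.4
lid 4168 mean [435.6 383.   25.8] rect 436.9 372.7 142 142 87.2
s2 1945 mean [458.1 371.8  17.3] rect 439.0 373.1 144 144 88.9
tub top 712 mean [ 452.5 -358.6  105.9] rect 450.8 -361.9 66 100 79.3
s6 1239 mean [ 464.8 -341.1   53.1] rect 450.9 -358.9 150 144 87.7
bar 394 mean [ 640.6 -198.9  138.9] rect 638.2 -200.2 25 91 85.1
block 973 mean [ 643.4 -192.9  102.1] rect 638.2 -200.3 59 126 81.4
s8 2019 mean [ 654.8 -184.9   71.5] rect 643.5 -200.7 147 145 84.7
off 3703 mean [482.3   8.   12.1] rect 480.5 4.7 155 154 5.0
jar 662 mean [438.  206.9  78.9] rect 436.7 203.4 55 56 38.5
```

Run:
```python
from h import *
print(R.from_rotvec(env.observe()["tool_rot"]).as_matrix().round(3))
D={c:np.load(c+"0.npy") for c in("scene","side")}
import cv2
def sel(c,ctr,r,z0,z1):
    W=D[c];return (np.hypot(W[...,0]-ctr[0],W[...,1]-ctr[1])<r)&(W[...,2]>z0)&(W[...,2]<z1)
for c in D:
    im=cv2.imread(f"pics/{c}0.png").astype(int);W=D[c]
    def rep(n,ctr,r,z0,z1,extra=True):
        Q=W[sel(c,ctr,r,z0,z1)&extra]
        if len(Q)<8: print(c,n,len(Q));return
        (cx,cy),(w,h),a=cv2.minAreaRect(Q[:,:2].astype(np.float32))
        e,v=np.linalg.eigh(np.cov(Q[:,:2].T));ax=v[:,1]
        print(c,n,len(Q),Q.mean(0).round(1),"rect",round(cx,1),round(cy,1),round(w),round(h),round(a if w>h else a-90,1),"pca",round(np.degrees(np.arctan2(ax[1],ax[0])),1))
    rep("bar",(640,-200),80,139,150);rep("block",(640,-200),80,100,107)
    rep("tubtop",(451,-360),80,103,110);rep("cuptop",(635,230),37,104,113);rep("knobtop",(432,379),30,55,64)
    blue=(im[...,0]-im[...,2]>50);rep("cup handle",(635,230),90,52,97,blue)
    for n,ct,z in(("s8",(643,-200),72),("s6",(451,-360),54),("s4",(629,228),36),("s2",(438,373),18),("off",(481,5),12)): rep(n,ct,115,z-3,z+3)
```

```text
[[ 0.948  0.318 -0.   ]
 [ 0.318 -0.948 -0.   ]
 [-0.     0.    -1.   ]]
scene bar 161 [ 640.5 -202.3  142.7] rect 637.2 -202.9 19 80 -4.9 pca 173.3
scene block 512 [ 645.8 -195.5  103.5] rect 638.2 -202.7 56 123 -7.9 pca 165.1
scene tubtop 470 [ 453.6 -360.6  106.5] rect 451.2 -361.2 65 99 -12.7 pca 169.5
scene cuptop 544 [636.9 226.3 108. ] rect 635.1 226.3 65 63 12.5 pca 88.7
scene knobtop 63 [433.8 376.8  58.9] rect 433.5 377.1 22 26 -15.5 pca 176.7
scene cup handle 19 [620.3 268.2  76.7] rect 619.9 268.5 6 16 -57.5 pca 113.1
scene s8 1393 [ 658.9 -191.8   71.9] rect 644.4 -203.6 142 142 -5.3 pca 116.7
scene s6 713 [ 471.9 -345.4   53.8] rect 451.0 -362.9 144 141 88.6 pca 129.3
scene s4 1674 [646.3 225.1  35.6] rect 629.4 225.2 141 142 -2.3 pca 84.5
scene s2 699 [463.7 357.1  17.6] rect 438.1 370.5 140 144 -0.4 pca 52.0
scene off 2105 [485.4   4.2  12.1] rect 480.7 3.4 155 151 4.7 pca -177.4
side bar 49 [ 636.6 -198.   141. ] rect 637.5 -196.3 16 71 -8.7 pca 172.4
side block 231 [ 636.3 -194.6  102.2] rect 635.8 -199.4 56 120 -7.3 pca 172.2
side tubtop 171 [ 450.7 -358.2  104.9] rect 450.8 -361.2 63 91 -9.6 pca 168.9
side cuptop 452 [632.8 231.6 108.7] rect 633.3 227.8 64 64 15.7 pca 52.6
side knobtop 129 [431.4 381.   58.6] rect 431.5 380.5 24 25 -58.6 pca 124.7
side cup handle 29 [615.4 279.7  87. ] rect 615.5 277.8 6 14 -67.3 pca 114.5
side s8 400 [ 641.2 -166.2   70.5] rect 643.4 -196.4 139 139 -5.1 pca -175.6
side s6 286 [ 449.3 -333.2   52.5] rect 449.0 -356.0 145 135 89.4 pca -173.7
side s4 1700 [621.4 245.6  35.5] rect 628.6 228.2 143 141 87.8 pca -154.6
side s2 1267 [453.4 380.4  17.7] rect 437.4 373.6 143 142 88.8 pca 88.9
side off 1598 [478.2  12.9  12.1] rect 480.1 5.1 150 152 -84.7 pca 51.7
```

```bash
cat > plan.py <<'E'
import numpy as np, json
# waypoints (x,y,z,a_deg,grip[,step_mm[,hold_rows]]); prints step_arm calls
def plan(start,wps,g0=85):
    rows=[];p=np.array(start,float)
    for w in wps:
        q=np.array(w[:4],float);step=w[5] if len(w)>5 else 35;hold=w[6] if len(w)>6 else 0
        d=np.linalg.norm(q[:3]-p[:3]);n=max(int(np.ceil(max(d/step,abs(q[3]-p[3])/7))),0)
        rows+=[(p+(q-p)*(i+1)/n,w[4]) for i in range(n)]+[(q,w[4])]*hold;p=q
    ref=np.array(start,float);cur=[];last=ref
    def out():
        if cur: print(json.dumps([cur],separators=(",",":")),"->",last.round(1).tolist())
    for q,g in rows:
        def enc(ref):
            a=np.radians(ref[3]);d=q[:3]-ref[:3];x=d[0]*np.cos(a)+d[1]*np.sin(a);y=d[0]*np.sin(a)-d[1]*np.cos(a)
            return [0,0,round(-(q[3]-ref[3])/90,3),round(x/150,3),round(y/150,3),round(-d[2]/150,3),g]
        e=enc(ref)
        if len(cur)==20 or max(map(abs,e[:6]))>1: out();ref=last;cur=[];e=enc(ref)
        cur.append(e);last=q
    out()
E
python3 - <<'E'
from plan import plan
plan((183,-545,248,18.6),[(637,-201,240,-7.5,85,38,2)])
E
```

```text
[[[0,0,0.019,0.24,-0.081,0.004,85],[0,0,0.039,0.48,-0.161,0.007,85],[0,0,0.058,0.72,-0.242,0.011,85],[0,0,0.077,0.96,-0.322,0.014,85]]] -> [304.1, -453.3, 245.9, 11.6]
[[[0,0,0.019,0.228,-0.109,0.004,85],[0,0,0.039,0.457,-0.218,0.007,85],[0,0,0.058,0.685,-0.327,0.011,85],[0,0,0.077,0.914,-0.436,0.014,85]]] -> [425.1, -361.5, 243.7, 4.7]
[[[0,0,0.019,0.214,-0.136,0.004,85],[0,0,0.039,0.427,-0.272,0.007,85],[0,0,0.058,0.641,-0.408,0.011,85],[0,0,0.077,0.854,-0.544,0.014,85]]] -> [546.2, -269.8, 241.6, -2.3]
[[[0,0,0.019,0.196,-0.161,0.004,85],[0,0,0.039,0.391,-0.322,0.007,85],[0,0,0.058,0.587,-0.482,0.011,85],[0,0,0.058,0.587,-0.482,0.011,85],[0,0,0.058,0.587,-0.482,0.011,85]]] -> [637.0, -201.0, 240.0, -7.5]
```

Call:
{"api": "step_arm", "payload": {"motion": [[[0,0,0.019,0.24,-0.081,0.004,85],[0,0,0.039,0.48,-0.161,0.007,85],[0,0,0.058,0.72,-0.242,0.011,85],[0,0,0.077,0.96,-0.322,0.014,85]]]}}

```text
time: 1.43
ee_pos: [305.0, -452.5, 246.3]
tool_rot: [3.126, 0.314, 0.0]
wrist_force: [0.5, -0.5, 0.2]
finger_gap: 84.7
gripper_force: 0.0
```

Call:
{"api": "step_arm", "payload": {"motion": [[[0,0,0.019,0.228,-0.109,0.004,85],[0,0,0.039,0.457,-0.218,0.007,85],[0,0,0.058,0.685,-0.327,0.011,85],[0,0,0.077,0.914,-0.436,0.014,85]]]}}

```text
time: 1.77
ee_pos: [426.5, -360.5, 244.3]
tool_rot: [3.139, 0.126, 0.0]
wrist_force: [0.9, -0.3, -0.2]
finger_gap: 85.4
gripper_force: 0.0
```

Call:
{"api": "step_arm", "payload": {"motion": [[[0,0,0.019,0.214,-0.136,0.004,85],[0,0,0.039,0.427,-0.272,0.007,85],[0,0,0.058,0.641,-0.408,0.011,85],[0,0,0.077,0.854,-0.544,0.014,85]]]}}

```text
time: 2.1
ee_pos: [547.5, -268.6, 242.0]
tool_rot: [3.141, -0.063, 0.0]
wrist_force: [0.5, -0.5, 0.1]
finger_gap: 85.0
gripper_force: 0.0
```

Call:
{"api": "step_arm", "payload": {"motion": [[[0,0,0.019,0.196,-0.161,0.004,85],[0,0,0.039,0.391,-0.322,0.007,85],[0,0,0.058,0.587,-0.482,0.011,85],[0,0,0.058,0.587,-0.482,0.011,85],[0,0,0.058,0.587,-0.482,0.011,85],[0,0,0.058,0.587,-0.482,0.011,85]]]}}

```text
time: 2.6
ee_pos: [636.7, -201.4, 240.1]
tool_rot: [3.135, -0.204, -0.001]
wrist_force: [-0.5, -0.2, 0.4]
finger_gap: 85.0
gripper_force: 0.0
```

```bash
cat >> h.py <<'E'
def top(W,ctr,r,z0,z1,n=""):
    m=(np.hypot(W[...,0]-ctr[0],W[...,1]-ctr[1])<r)&(W[...,2]>z0)&(W[...,2]<z1);Q=W[m]
    if len(Q)<8: print(n,len(Q));return
    (cx,cy),(w,h),a=cv2.minAreaRect(Q[:,:2].astype(np.float32))
    print(n,len(Q),Q.mean(0).round(1),"rect",round(cx,1),round(cy,1),round(w),round(h),round(a if w>h else a-90,1))
E
python3 - <<'E'
from h import *
from plan import plan
p=viewer.capture("wrist");save(p,"w1");W=cloud(p)
top(W,(637,-201),80,137,150,"bar");top(W,(637,-201),85,98,109,"block");top(W,(640,-201),115,68,75,"s8")
plan((637,-201,240,-7.5),[(637,-201,132,-7.5,45,20),(637,-201,132,-7.5,15,20,6)])
E
```

```text
bar 1742 [ 641.  -203.8  141.9] rect 637.9 -203.8 19 86 -8.0
block 3836 [ 645.9 -204.3  103.4] rect 638.5 -203.5 56 122 -7.7
s8 9113 [ 654.4 -204.2   72. ] rect 644.1 -203.6 141 140 85.1
[[[0,0,-0.0,0.0,-0.0,0.12,45],[0,0,-0.0,0.0,-0.0,0.24,45],[0,0,-0.0,0.0,-0.0,0.36,45],[0,0,-0.0,0.0,-0.0,0.48,45],[0,0,-0.0,0.0,-0.0,0.6,45],[0,0,-0.0,0.0,-0.0,0.72,45],[0,0,-0.0,0.0,-0.0,0.72,15],[0,0,-0.0,0.0,-0.0,0.72,15],[0,0,-0.0,0.0,-0.0,0.72,15],[0,0,-0.0,0.0,-0.0,0.72,15],[0,0,-0.0,0.0,-0.0,0.72,15],[0,0,-0.0,0.0,-0.0,0.72,15]]] -> [637.0, -201.0, 132.0, -7.5]
```

View pics/w1.png

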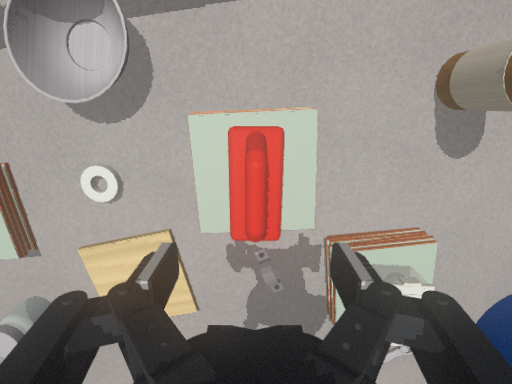

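Call:
{"api": "step_arm", "payload": {"motion": [[[0,0,0,0.007,0.013,0.12,60],[0,0,0,0.007,0.013,0.24,60],[0,0,0,0.007,0.013,0.36,60],[0,0,0,0.007,0.013,0.48,60],[0,0,0,0.007,0.013,0.6,60],[0,0,0,0.007,0.013,0.72,60],[0,0,0,0.007,0.013,0.72,50],[0,0,0,0.007,0.013,0.72,10],[0,0,0,0.007,0.013,0.72,10],[0,0,0,0.007,0.013,0.72,10],[0,0,0,0.007,0.013,0.72,10],[0,0,0,0.007,0.013,0.72,10],[0,0,0,0.007,0.013,0.72,10],[0,0,0,0.007,0.013,0.72,10]]]}}

```text
time: 3.82
ee_pos: [638.6, -203.9, 134.4]
tool_rot: [3.133, -0.204, 0.004]
wrist_force: [-0.9, 0.6, 6.1]
finger_gap: 18.0
gripper_force: 59.2
```

Run:
```python
from plan import plan
# brush offset kept; offcut (480.5,3), drop tcp z = 132-60=72
plan((638,-203,132,-7.5),[(638,-203,225,-7.5,10,20)])
plan((638,-203,225,-7.5),[(480.5,3,225,5,10,25),(480.5,3,90,5,10,25),(480.5,3,73,5,10,6,2)])
```

```text
[[[0,0,-0.0,0.0,-0.0,-0.124,10],[0,0,-0.0,0.0,-0.0,-0.248,10],[0,0,-0.0,0.0,-0.0,-0.372,10],[0,0,-0.0,0.0,-0.0,-0.496,10],[0,0,-0.0,0.0,-0.0,-0.62,10]]] -> [638.0, -203.0, 225.0, -7.5]
[[[0,0,-0.013,-0.111,-0.111,-0.0,10],[0,0,-0.025,-0.222,-0.223,-0.0,10],[0,0,-0.038,-0.333,-0.334,-0.0,10],[0,0,-0.051,-0.444,-0.445,-0.0,10],[0,0,-0.063,-0.555,-0.557,-0.0,10],[0,0,-0.076,-0.666,-0.668,-0.0,10],[0,0,-0.088,-0.777,-0.779,-0.0,10],[0,0,-0.101,-0.887,-0.891,-0.0,10]]] -> [523.5, -53.2, 225.0, 1.6]
[[[0,0,-0.013,-0.092,-0.127,-0.0,10],[0,0,-0.025,-0.184,-0.255,-0.0,10],[0,0,-0.038,-0.276,-0.382,-0.0,10],[0,0,-0.038,-0.276,-0.382,0.15,10],[0,0,-0.038,-0.276,-0.382,0.3,10],[0,0,-0.038,-0.276,-0.382,0.45,10],[0,0,-0.038,-0.276,-0.382,0.6,10],[0,0,-0.038,-0.276,-0.382,0.75,10],[0,0,-0.038,-0.276,-0.382,0.9,10],[0,0,-0.038,-0.276,-0.382,0.938,10],[0,0,-0.038,-0.276,-0.382,0.976,10]]] -> [480.5, 3.0, 78.7, 5.0]
[[[0,0,-0.0,0.0,0.0,0.038,10],[0,0,-0.0,0.0,0.0,0.038,10],[0,0,-0.0,0.0,0.0,0.038,10]]] -> [480.5, 3.0, 73.0, 5.0]
```

Call:
{"api": "step_arm", "payload": {"motion": [[[0,0,0,0,0,-0.1,10],[0,0,0,0,0,-0.2,10],[0,0,0,0,0,-0.3,10],[0,0,0,0,0,-0.4,10],[0,0,0,0,0,-0.52,10],[0,0,0,0,0,-0.62,10]]]}}

```text
time: 4.32
ee_pos: [637.8, -203.1, 226.4]
tool_rot: [3.135, -0.204, 0.001]
wrist_force: [1.1, -1.4, 0.6]
finger_gap: 18.4
gripper_force: 58.9
```

Run:
```python
from h import *
print(env.observe()["ee_pos"],env.observe()["finger_gap"])
for c in("side","wrist"):
    p=viewer.capture(c);W=cloud(p);save(p,c+"2")
    top(W,(638,-203),85,180,205,c+" block")
im=cv2.imread("pics/side2.png")[90:220,170:320];cv2.imwrite("pics/side2c.png",cv2.resize(im,None,fx=4,fy=4))
```

```text
[ 637.82770643 -203.14637736  226.38383565] 18.43754612927366
side block 384 [ 634.7 -186.9  192.9] rect 635.6 -197.1 56 122 -6.7
wrist block 5645 [ 672.8 -207.6  199.5] rect 639.5 -203.6 56 122 -7.8
```

View pics/side2c.png

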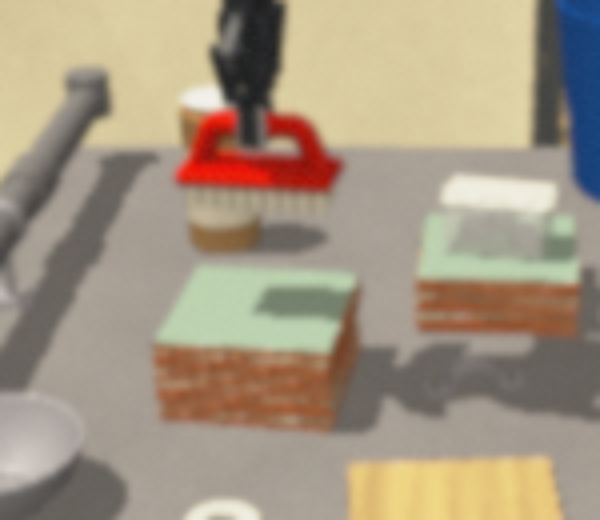

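Call:
{"api": "step_arm", "payload": {"motion": [[[0,0,-0.013,-0.111,-0.111,0,10],[0,0,-0.025,-0.222,-0.223,0,10],[0,0,-0.038,-0.333,-0.334,0,10],[0,0,-0.051,-0.444,-0.445,0,10],[0,0,-0.063,-0.555,-0.557,0,10],[0,0,-0.076,-0.666,-0.668,0,10],[0,0,-0.088,-0.777,-0.779,0,10],[0,0,-0.101,-0.887,-0.891,0,10]]]}}

```text
time: 5.08
ee_pos: [521.7, -52.4, 223.8]
tool_rot: [-3.141, -0.046, 0.003]
wrist_force: [0.4, -0.2, -1.5]
finger_gap: 18.4
gripper_force: 58.9
```

Call:
{"api": "step_arm", "payload": {"motion": [[[0,0,-0.013,-0.092,-0.127,0,10],[0,0,-0.025,-0.184,-0.255,0,10],[0,0,-0.038,-0.276,-0.382,0,10],[0,0,-0.038,-0.276,-0.382,0.15,10],[0,0,-0.038,-0.276,-0.382,0.3,10],[0,0,-0.038,-0.276,-0.382,0.45,10],[0,0,-0.038,-0.276,-0.382,0.6,10],[0,0,-0.038,-0.276,-0.382,0.75,10],[0,0,-0.038,-0.276,-0.382,0.9,10],[0,0,-0.038,-0.276,-0.382,0.94,10],[0,0,-0.038,-0.276,-0.382,0.98,10],[0,0,-0.038,-0.276,-0.382,0.98,10],[0,0,-0.038,-0.276,-0.382,0.98,10]]]}}

```text
time: 6.17
ee_pos: [480.8, 2.5, 79.1]
tool_rot: [3.138, 0.138, 0.002]
wrist_force: [0.0, -0.9, -1.4]
finger_gap: 18.4
gripper_force: 59.0
```

Call:
{"api": "step_arm", "payload": {"motion": [[[0,0,0,0,0,0.01,10],[0,0,0,0,0,0.02,10],[0,0,0,0,0,0.025,10],[0,0,0,0,0,0.025,10]]]}}

```text
time: 6.5
ee_pos: [480.4, 2.6, 74.9]
tool_rot: [3.138, 0.139, 0.001]
wrist_force: [-0.7, -0.7, -0.7]
finger_gap: 18.5
gripper_force: 59.0
```

Call:
{"api": "step_arm", "payload": {"motion": [[[0,0,0,0,0,0.007,10],[0,0,0,0,0,0.007,10]]]}}

```text
time: 6.67
ee_pos: [480.4, 2.7, 74.5]
tool_rot: [-3.138, -0.139, -0.0]
wrist_force: [-2.4, 0.6, 6.4]
finger_gap: 18.3
gripper_force: 59.7
```

Run:
```python
from plan import plan
plan((480.5,3,73,5),[(480.5,3,200,5,60,25),(634.5,227,220,109,85,25,2)])
```

```text
[[[0,0,-0.0,0.0,0.0,-0.141,60],[0,0,-0.0,0.0,0.0,-0.282,60],[0,0,-0.0,0.0,0.0,-0.423,60],[0,0,-0.0,0.0,0.0,-0.564,60],[0,0,-0.0,0.0,0.0,-0.706,60],[0,0,-0.0,0.0,0.0,-0.847,60],[0,0,-0.077,0.077,-0.093,-0.856,85],[0,0,-0.154,0.154,-0.186,-0.864,85],[0,0,-0.231,0.231,-0.28,-0.873,85],[0,0,-0.308,0.307,-0.373,-0.882,85],[0,0,-0.385,0.384,-0.466,-0.891,85],[0,0,-0.462,0.461,-0.559,-0.9,85],[0,0,-0.539,0.538,-0.652,-0.909,85],[0,0,-0.616,0.615,-0.746,-0.918,85],[0,0,-0.693,0.692,-0.839,-0.927,85],[0,0,-0.77,0.769,-0.932,-0.936,85]]] -> [583.2, 152.3, 213.3, 74.3]
[[[0,0,-0.077,0.114,0.039,-0.009,85],[0,0,-0.154,0.229,0.078,-0.018,85],[0,0,-0.231,0.343,0.117,-0.027,85],[0,0,-0.308,0.457,0.156,-0.036,85],[0,0,-0.385,0.572,0.195,-0.044,85],[0,0,-0.385,0.572,0.195,-0.044,85],[0,0,-0.385,0.572,0.195,-0.044,85]]] -> [634.5, 227.0, 220.0, 109.0]
```

Call:
{"api": "step_arm", "payload": {"motion": [[[0,0,0,0,0,0,60],[0,0,0,0,0,0,60],[0,0,0,0,0,0,60],[0,0,0,0,0,-0.05,60],[0,0,0,0,0,-0.1,60],[0,0,0,0,0,-0.25,60],[0,0,0,0,0,-0.45,60],[0,0,0,0,0,-0.65,60],[0,0,0,0,0,-0.85,60]]]}}

```text
time: 7.42
ee_pos: [480.1, 2.6, 203.2]
tool_rot: [3.138, 0.138, 0.001]
wrist_force: [-0.9, 0.2, 0.6]
finger_gap: 60.2
gripper_force: 0.0
```

Call:
{"api": "step_arm", "payload": {"motion": [[[0,0,-0.077,0.077,-0.093,-0.009,85],[0,0,-0.154,0.154,-0.186,-0.018,85],[0,0,-0.231,0.231,-0.28,-0.027,85],[0,0,-0.308,0.307,-0.373,-0.036,85],[0,0,-0.385,0.384,-0.466,-0.045,85],[0,0,-0.462,0.461,-0.559,-0.054,85],[0,0,-0.539,0.538,-0.652,-0.063,85],[0,0,-0.616,0.615,-0.746,-0.072,85],[0,0,-0.693,0.692,-0.839,-0.08,85],[0,0,-0.77,0.769,-0.932,-0.09,85]]]}}

```text
time: 8.25
ee_pos: [583.3, 152.8, 215.5]
tool_rot: [2.497, 1.906, 0.001]
wrist_force: [0.7, -0.6, -0.3]
finger_gap: 85.1
gripper_force: 0.0
```

Call:
{"api": "step_arm", "payload": {"motion": [[[0,0,-0.077,0.114,0.039,-0.009,85],[0,0,-0.154,0.229,0.078,-0.018,85],[0,0,-0.231,0.343,0.117,-0.027,85],[0,0,-0.308,0.457,0.156,-0.036,85],[0,0,-0.385,0.572,0.195,-0.044,85],[0,0,-0.385,0.572,0.195,-0.044,85],[0,0,-0.385,0.572,0.195,-0.044,85],[0,0,-0.385,0.572,0.195,-0.044,85]]]}}

```text
time: 8.92
ee_pos: [633.8, 226.3, 221.5]
tool_rot: [1.827, 2.556, -0.001]
wrist_force: [0.8, 0.3, 0.4]
finger_gap: 85.6
gripper_force: 0.0
```

Run:
```python
from h import *
o=env.observe();print(o["ee_pos"],o["joint_positions"].round(2))
p=viewer.capture("wrist");save(p,"w3");W=cloud(p)
top(W,(634,227),37,104,113,"cup");top(W,(630,227),115,33,39,"s4")
b=p["color"].astype(int);blue=(b[...,2]-b[...,0]>50)&(np.hypot(W[...,0]-634,W[...,1]-227)>38)&(np.hypot(W[...,0]-634,W[...,1]-227)<75)&(W[...,2]>45)
Q=W[blue];print(len(Q),np.nanmean(Q,0),"handle")
p=viewer.capture("scene");W=cloud(p);top(W,(480,3),85,40,47,"brush on offcut");
```

```text
[633.8319879  226.30859326 221.47184492] [ 0.16  0.43  1.32 -0.    1.39 -0.17]
cup 3514 [633.7 228.9 108.8] rect 634.3 227.4 64 65 -25.9
s4 8835 [622.2 238.7  36. ] rect 629.1 226.9 140 141 -2.5
155 [617.35397037 272.15924381  95.27674129] handle
brush on offcut 433 [486.6   7.8  43.6] rect 480.6 4.0 124 56 4.9
```

View pics/w3.png

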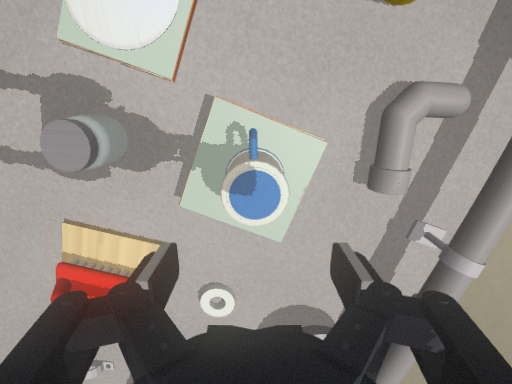

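Call:
{"api": "step_arm", "payload": {"motion": [[[0,0,0,0,0,0.15,85],[0,0,0,0,0,0.3,85],[0,0,0,0,0,0.45,85],[0,0,0,0,0,0.6,85],[0,0,0,0,0,0.72,85],[0,0,0,0,0,0.84,85],[0,0,0,0,0,0.92,85],[0,0,0,0,0,1,85],[0,0,0,0,0,1,85],[0,0,0,0,0,1,85]]]}}

```text
time: 9.85
ee_pos: [633.9, 226.5, 71.1]
tool_rot: [-1.825, -2.557, 0.001]
wrist_force: [-0.5, 1.3, 0.8]
finger_gap: 85.1
gripper_force: 0.0
```

Call:
{"api": "step_arm", "payload": {"motion": [[[0,0,0,0,0,0.02,75],[0,0,0,0,0,0.02,65],[0,0,0,0,0,0.02,55],[0,0,0,0,0,0.02,55],[0,0,0,0,0,0.02,55],[0,0,0,0,0,0.02,55]]]}}

```text
time: 10.35
ee_pos: [635.0, 226.9, 69.6]
tool_rot: [1.823, 2.556, 0.002]
wrist_force: [0.3, -1.3, 6.5]
finger_gap: 64.9
gripper_force: 62.7
```

Run:
```python
from plan import plan
plan((634.5,227,67.8,109),[(634.5,227,175,109,55,20),(644,-203,175,109,55,28),(644,-203,115,109,55,20),(644,-203,107,109,55,4,2)])
```

```text
[[[0,0,-0.0,0.0,0.0,-0.119,55],[0,0,-0.0,0.0,0.0,-0.238,55],[0,0,-0.0,0.0,0.0,-0.357,55],[0,0,-0.0,0.0,0.0,-0.476,55],[0,0,-0.0,0.0,0.0,-0.596,55],[0,0,-0.0,0.0,0.0,-0.715,55],[0,0,-0.0,-0.171,-0.055,-0.715,55],[0,0,-0.0,-0.341,-0.109,-0.715,55],[0,0,-0.0,-0.512,-0.164,-0.715,55],[0,0,-0.0,-0.683,-0.218,-0.715,55],[0,0,-0.0,-0.853,-0.273,-0.715,55]]] -> [637.5, 92.6, 175.0, 109.0]
[[[0,0,-0.0,-0.171,-0.055,-0.0,55],[0,0,-0.0,-0.341,-0.109,-0.0,55],[0,0,-0.0,-0.512,-0.164,-0.0,55],[0,0,-0.0,-0.683,-0.218,-0.0,55],[0,0,-0.0,-0.853,-0.273,-0.0,55]]] -> [640.4, -41.8, 175.0, 109.0]
[[[0,0,-0.0,-0.171,-0.055,-0.0,55],[0,0,-0.0,-0.341,-0.109,-0.0,55],[0,0,-0.0,-0.512,-0.164,-0.0,55],[0,0,-0.0,-0.683,-0.218,-0.0,55],[0,0,-0.0,-0.853,-0.273,-0.0,55]]] -> [643.4, -176.1, 175.0, 109.0]
[[[0,0,-0.0,-0.171,-0.055,-0.0,55],[0,0,-0.0,-0.171,-0.055,0.133,55],[0,0,-0.0,-0.171,-0.055,0.267,55],[0,0,-0.0,-0.171,-0.055,0.4,55],[0,0,-0.0,-0.171,-0.055,0.427,55],[0,0,-0.0,-0.171,-0.055,0.453,55],[0,0,-0.0,-0.171,-0.055,0.453,55],[0,0,-0.0,-0.171,-0.055,0.453,55]]] -> [644.0, -203.0, 107.0, 109.0]
```

Call:
{"api": "step_arm", "payload": {"motion": [[[0,0,0,0,0,-0.119,55],[0,0,0,0,0,-0.238,55],[0,0,0,0,0,-0.357,55],[0,0,0,0,0,-0.476,55],[0,0,0,0,0,-0.596,55],[0,0,0,0,0,-0.715,55],[0,0,0,-0.171,-0.055,-0.715,55],[0,0,0,-0.341,-0.109,-0.715,55],[0,0,0,-0.512,-0.164,-0.715,55],[0,0,0,-0.683,-0.218,-0.715,55],[0,0,0,-0.853,-0.273,-0.715,55]]]}}

```text
time: 11.27
ee_pos: [636.5, 91.4, 174.8]
tool_rot: [-1.823, -2.557, 0.001]
wrist_force: [0.2, -0.2, -1.7]
finger_gap: 64.9
gripper_force: 62.4
```

Call:
{"api": "step_arm", "payload": {"motion": [[[0,0,0,-0.171,-0.055,0,55],[0,0,0,-0.341,-0.109,0,55],[0,0,0,-0.512,-0.164,0,55],[0,0,0,-0.683,-0.218,0,55],[0,0,0,-0.853,-0.273,0,55]]]}}

```text
time: 11.68
ee_pos: [639.5, -43.0, 174.7]
tool_rot: [-1.824, -2.557, 0.0]
wrist_force: [0.4, -0.3, -1.6]
finger_gap: 65.2
gripper_force: 62.4
```

Call:
{"api": "step_arm", "payload": {"motion": [[[0,0,0,-0.171,-0.055,0,55],[0,0,0,-0.341,-0.109,0,55],[0,0,0,-0.512,-0.164,0,55],[0,0,0,-0.683,-0.218,0,55],[0,0,0,-0.853,-0.273,0,55]]]}}

```text
time: 12.1
ee_pos: [642.5, -177.3, 174.7]
tool_rot: [-1.824, -2.557, -0.0]
wrist_force: [0.3, 0.5, -1.6]
finger_gap: 65.2
gripper_force: 62.4
```

Call:
{"api": "step_arm", "payload": {"motion": [[[0,0,0,-0.171,-0.055,0,55],[0,0,0,-0.171,-0.055,0.133,55],[0,0,0,-0.171,-0.055,0.267,55],[0,0,0,-0.171,-0.055,0.4,55],[0,0,0,-0.171,-0.055,0.427,55],[0,0,0,-0.171,-0.055,0.44,55],[0,0,0,-0.171,-0.055,0.44,55],[0,0,0,-0.171,-0.055,0.44,55]]]}}

```text
time: 12.77
ee_pos: [644.3, -203.4, 110.9]
tool_rot: [1.823, 2.556, 0.001]
wrist_force: [-0.1, -0.9, -0.7]
finger_gap: 65.1
gripper_force: 62.4
```

Call:
{"api": "step_arm", "payload": {"motion": [[[0,0,0,0,0,0.01,55],[0,0,0,0,0,0.02,55],[0,0,0,0,0,0.026,55],[0,0,0,0,0,0.026,55],[0,0,0,0,0,0.026,55]]]}}

```text
time: 13.18
ee_pos: [643.5, -203.1, 105.7]
tool_rot: [1.824, 2.557, 0.0]
wrist_force: [0.6, 0.0, -1.1]
finger_gap: 65.2
gripper_force: 62.4
```

Call:
{"api": "step_arm", "payload": {"motion": [[[0,0,0,0,0,0.007,55],[0,0,0,0,0,0.01,55],[0,0,0,0,0,0.01,55]]]}}

```text
time: 13.43
ee_pos: [643.7, -203.2, 105.6]
tool_rot: [1.824, 2.557, -0.0]
wrist_force: [-3.7, 3.2, 6.3]
finger_gap: 64.8
gripper_force: 63.0
```

Call:
{"api": "step_arm", "payload": {"motion": [[[0,0,0,0,0,0,72],[0,0,0,0,0,0,85],[0,0,0,0,0,0,85],[0,0,0,0,0,0,85],[0,0,0,0,0,-0.06,85],[0,0,0,0,0,-0.15,85],[0,0,0,0,0,-0.3,85],[0,0,0,0,0,-0.5,85],[0,0,0,0,0,-0.7,85],[0,0,0,0,0,-0.85,85]]]}}

```text
time: 14.27
ee_pos: [644.4, -203.6, 236.4]
tool_rot: [1.821, 2.554, 0.001]
wrist_force: [-0.8, -0.2, 0.4]
finger_gap: 85.3
gripper_force: 0.0
```

Run:
```python
from plan import plan
plan((644,-203,231,109),[(451,-361,215,169,85,30,3)])
```

```text
[[[0,0,-0.074,-0.064,-0.173,0.012,85],[0,0,-0.148,-0.128,-0.347,0.024,85],[0,0,-0.222,-0.192,-0.52,0.036,85],[0,0,-0.296,-0.256,-0.693,0.047,85],[0,0,-0.37,-0.321,-0.866,0.059,85]]] -> [536.8, -290.8, 222.1, 142.3]
[[[0,0,-0.074,0.042,-0.18,0.012,85],[0,0,-0.148,0.083,-0.36,0.024,85],[0,0,-0.222,0.125,-0.54,0.036,85],[0,0,-0.296,0.167,-0.72,0.047,85],[0,0,-0.296,0.167,-0.72,0.047,85],[0,0,-0.296,0.167,-0.72,0.047,85],[0,0,-0.296,0.167,-0.72,0.047,85]]] -> [451.0, -361.0, 215.0, 169.0]
```

Call:
{"api": "step_arm", "payload": {"motion": [[[0,0,-0.074,-0.064,-0.173,0.012,85],[0,0,-0.148,-0.128,-0.347,0.024,85],[0,0,-0.222,-0.192,-0.52,0.036,85],[0,0,-0.296,-0.256,-0.693,0.047,85],[0,0,-0.37,-0.321,-0.866,0.059,85]]]}}

```text
time: 14.68
ee_pos: [535.7, -291.8, 224.5]
tool_rot: [1.005, 2.974, -0.001]
wrist_force: [0.3, -0.7, -0.3]
finger_gap: 84.9
gripper_force: 0.0
```

Call:
{"api": "step_arm", "payload": {"motion": [[[0,0,-0.074,0.042,-0.18,0.012,85],[0,0,-0.148,0.083,-0.36,0.024,85],[0,0,-0.222,0.125,-0.54,0.036,85],[0,0,-0.296,0.167,-0.72,0.047,85],[0,0,-0.296,0.167,-0.72,0.047,85],[0,0,-0.296,0.167,-0.72,0.047,85],[0,0,-0.296,0.167,-0.72,0.047,85]]]}}

```text
time: 15.27
ee_pos: [451.0, -361.2, 216.8]
tool_rot: [0.305, 3.125, -0.001]
wrist_force: [-1.1, 0.6, 0.3]
finger_gap: 85.2
gripper_force: 0.0
```

Run:
```python
from h import *
o=env.observe();print(o["ee_pos"],o["joint_positions"].round(2))
p=viewer.capture("wrist");save(p,"w4");W=cloud(p)
top(W,(451,-361),70,102,110,"tub");top(W,(451,-361),115,51,57,"s6")
p=viewer.capture("scene");W=cloud(p);top(W,(644,-203),45,139,149,"cup on s8")
p=viewer.capture("side");W=cloud(p);top(W,(644,-203),45,139,149,"cup on s8");top(W,(643,-198),115,70,75,"s8")
```

```text
[ 451.00556864 -361.15807802  216.84018324] [-0.88  0.19  1.63  0.    1.33 -2.26]
tub 6363 [ 445.9 -361.3  106.5] rect 450.1 -362.1 60 101 -11.2
s6 8905 [ 433.3 -360.5   54. ] rect 448.5 -363.1 141 140 88.7
cup on s8 435 [ 646.6 -201.1  144.7] rect 645.2 -203.0 64 63 28.4
cup on s8 144 [ 642.6 -194.7  143.1] rect 643.9 -195.6 63 60 4.4
s8 331 [ 643.5 -183.    71.1] rect 643.1 -198.9 140 139 85.0
```

View pics/w4.png

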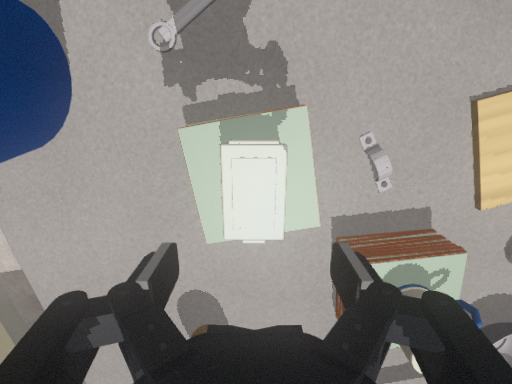

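Call:
{"api": "step_arm", "payload": {"motion": [[[0,0,0,0,-0.007,0.15,85],[0,0,0,0,-0.007,0.3,85],[0,0,0,0,-0.007,0.45,85],[0,0,0,0,-0.007,0.6,85],[0,0,0,0,-0.007,0.72,85],[0,0,0,0,-0.007,0.82,85],[0,0,0,0,-0.007,0.88,85],[0,0,0,0,-0.007,0.93,85],[0,0,0,0,-0.007,0.93,85],[0,0,0,0,-0.007,0.93,75],[0,0,0,0,-0.007,0.93,65],[0,0,0,0,-0.007,0.93,50],[0,0,0,0,-0.007,0.93,50],[0,0,0,0,-0.007,0.93,50],[0,0,0,0,-0.007,0.93,50],[0,0,0,0,-0.007,0.93,50]]]}}

```text
time: 16.75
ee_pos: [451.0, -362.9, 77.7]
tool_rot: [0.303, 3.125, -0.003]
wrist_force: [0.8, -0.1, 6.5]
finger_gap: 58.6
gripper_force: 63.0
```

Run:
```python
from plan import plan
# s4 (629,227); tub centre vs tcp offset ~0
plan((451,-362,75.7,169),[(451,-362,190,169,50,20),(629,227,190,178,50,27,0),(629,227,72,178,50,20),(629,227,63,178,50,4,2)])
```

```text
[[[0,0,-0.0,0.0,0.0,-0.127,50],[0,0,-0.0,0.0,0.0,-0.254,50],[0,0,-0.0,0.0,0.0,-0.381,50],[0,0,-0.0,0.0,0.0,-0.508,50],[0,0,-0.0,0.0,0.0,-0.635,50],[0,0,-0.0,0.0,0.0,-0.762,50],[0,0,-0.004,-0.018,0.177,-0.762,50],[0,0,-0.009,-0.036,0.355,-0.762,50],[0,0,-0.013,-0.054,0.532,-0.762,50],[0,0,-0.017,-0.072,0.71,-0.762,50],[0,0,-0.022,-0.09,0.887,-0.762,50]]] -> [489.7, -234.0, 190.0, 171.0]
[[[0,0,-0.004,-0.024,0.177,-0.0,50],[0,0,-0.009,-0.048,0.353,-0.0,50],[0,0,-0.013,-0.072,0.53,-0.0,50],[0,0,-0.017,-0.096,0.707,-0.0,50],[0,0,-0.022,-0.121,0.884,-0.0,50]]] -> [528.4, -105.9, 190.0, 172.9]
[[[0,0,-0.004,-0.03,0.176,-0.0,50],[0,0,-0.009,-0.06,0.352,-0.0,50],[0,0,-0.013,-0.09,0.527,-0.0,50],[0,0,-0.017,-0.121,0.703,-0.0,50],[0,0,-0.022,-0.151,0.879,-0.0,50]]] -> [567.1, 22.1, 190.0, 174.9]
[[[0,0,-0.004,-0.036,0.175,-0.0,50],[0,0,-0.009,-0.072,0.349,-0.0,50],[0,0,-0.013,-0.108,0.524,-0.0,50],[0,0,-0.017,-0.144,0.699,-0.0,50],[0,0,-0.022,-0.181,0.873,-0.0,50]]] -> [605.8, 150.2, 190.0, 176.8]
[[[0,0,-0.004,-0.042,0.173,-0.0,50],[0,0,-0.009,-0.084,0.347,-0.0,50],[0,0,-0.013,-0.126,0.52,-0.0,50],[0,0,-0.013,-0.126,0.52,0.131,50],[0,0,-0.013,-0.126,0.52,0.262,50],[0,0,-0.013,-0.126,0.52,0.393,50],[0,0,-0.013,-0.126,0.52,0.524,50],[0,0,-0.013,-0.126,0.52,0.656,50],[0,0,-0.013,-0.126,0.52,0.787,50],[0,0,-0.013,-0.126,0.52,0.807,50],[0,0,-0.013,-0.126,0.52,0.827,50],[0,0,-0.013,-0.126,0.52,0.847,50],[0,0,-0.013,-0.126,0.52,0.847,50],[0,0,-0.013,-0.126,0.52,0.847,50]]] -> [629.0, 227.0, 63.0, 178.0]
```

Call:
{"api": "step_arm", "payload": {"motion": [[[0,0,0,0,0,-0.127,50],[0,0,0,0,0,-0.254,50],[0,0,0,0,0,-0.381,50],[0,0,0,0,0,-0.508,50],[0,0,0,0,0,-0.635,50],[0,0,0,0,0,-0.762,50],[0,0,-0.004,-0.018,0.177,-0.762,50],[0,0,-0.009,-0.036,0.355,-0.762,50],[0,0,-0.013,-0.054,0.532,-0.762,50],[0,0,-0.017,-0.072,0.71,-0.762,50],[0,0,-0.022,-0.09,0.887,-0.762,50]]]}}

```text
time: 17.67
ee_pos: [488.9, -232.8, 190.2]
tool_rot: [-0.249, -3.131, -0.0]
wrist_force: [0.2, -0.8, -0.4]
finger_gap: 58.7
gripper_force: 64.7
```

Call:
{"api": "step_arm", "payload": {"motion": [[[0,0,-0.004,-0.024,0.177,0,50],[0,0,-0.009,-0.048,0.353,0,50],[0,0,-0.013,-0.072,0.53,0,50],[0,0,-0.017,-0.096,0.707,0,50],[0,0,-0.022,-0.121,0.884,0,50]]]}}

```text
time: 18.08
ee_pos: [527.8, -104.7, 190.2]
tool_rot: [-0.194, -3.135, -0.0]
wrist_force: [1.2, 1.1, -1.6]
finger_gap: 58.6
gripper_force: 64.7
```

Call:
{"api": "step_arm", "payload": {"motion": [[[0,0,-0.004,-0.03,0.176,0,50],[0,0,-0.009,-0.06,0.352,0,50],[0,0,-0.013,-0.09,0.527,0,50],[0,0,-0.017,-0.121,0.703,0,50],[0,0,-0.022,-0.151,0.879,0,50]]]}}

```text
time: 18.5
ee_pos: [566.6, 23.3, 190.2]
tool_rot: [-0.14, -3.138, 0.0]
wrist_force: [-0.2, -1.0, -0.7]
finger_gap: 58.5
gripper_force: 64.7
```

Call:
{"api": "step_arm", "payload": {"motion": [[[0,0,-0.004,-0.036,0.175,0,50],[0,0,-0.009,-0.072,0.349,0,50],[0,0,-0.013,-0.108,0.524,0,50],[0,0,-0.017,-0.144,0.699,0,50],[0,0,-0.022,-0.181,0.873,0,50]]]}}

```text
time: 18.92
ee_pos: [605.3, 151.3, 190.1]
tool_rot: [-0.086, -3.14, 0.0]
wrist_force: [-0.0, -0.2, 0.1]
finger_gap: 58.7
gripper_force: 64.7
```

Call:
{"api": "step_arm", "payload": {"motion": [[[0,0,-0.004,-0.042,0.173,0,50],[0,0,-0.009,-0.084,0.347,0,50],[0,0,-0.013,-0.126,0.52,0,50],[0,0,-0.013,-0.126,0.52,0.13,50],[0,0,-0.013,-0.126,0.52,0.26,50],[0,0,-0.013,-0.126,0.52,0.39,50],[0,0,-0.013,-0.126,0.52,0.52,50],[0,0,-0.013,-0.126,0.52,0.65,50],[0,0,-0.013,-0.126,0.52,0.78,50],[0,0,-0.013,-0.126,0.52,0.81,50],[0,0,-0.013,-0.126,0.52,0.84,50],[0,0,-0.013,-0.126,0.52,0.84,50],[0,0,-0.013,-0.126,0.52,0.84,50]]]}}

```text
time: 20.0
ee_pos: [629.3, 226.9, 65.6]
tool_rot: [0.054, 3.139, 0.001]
wrist_force: [-0.0, -0.2, -1.4]
finger_gap: 58.5
gripper_force: 64.8
```

Commanded z = 64; contact expected at 59.7 measured.

Call:
{"api": "step_arm", "payload": {"motion": [[[0,0,0,0,0,0.012,50],[0,0,0,0,0,0.024,50],[0,0,0,0,0,0.03,50],[0,0,0,0,0,0.03,50]]]}}

```text
time: 20.33
ee_pos: [628.5, 226.9, 60.1]
tool_rot: [0.054, 3.141, 0.0]
wrist_force: [-0.7, -0.0, -1.0]
finger_gap: 58.6
gripper_force: 64.8
```

Call:
{"api": "step_arm", "payload": {"motion": [[[0,0,0,0,0,0.007,50],[0,0,0,0,0,0.012,50],[0,0,0,0,0,0.012,50]]]}}

```text
time: 20.58
ee_pos: [628.8, 227.0, 59.7]
tool_rot: [0.053, 3.141, -0.0]
wrist_force: [-3.9, -0.7, 6.6]
finger_gap: 58.4
gripper_force: 64.4
```

Call:
{"api": "step_arm", "payload": {"motion": [[[0,0,0,0,0,0,66],[0,0,0,0,0,0,80],[0,0,0,0,0,0,80],[0,0,0,0,0,0,80],[0,0,0,0,0,-0.05,80],[0,0,0,0,0,-0.15,80],[0,0,0,0,0,-0.3,80],[0,0,0,0,0,-0.5,80],[0,0,0,0,0,-0.7,80],[0,0,0,0,0,-0.85,80]]]}}

```text
time: 21.42
ee_pos: [629.7, 227.1, 190.5]
tool_rot: [0.054, 3.136, 0.001]
wrist_force: [0.5, -0.0, 1.2]
finger_gap: 80.3
gripper_force: 0.0
```

Run:
```python
from plan import plan
plan((629,227,185.2,178),[(432.5,379,185,178,60,32,3)])
```

```text
[[[0,0,-0.0,0.168,0.121,0.0,60],[0,0,-0.0,0.336,0.242,0.0,60],[0,0,-0.0,0.504,0.363,0.0,60],[0,0,-0.0,0.672,0.483,0.001,60],[0,0,-0.0,0.84,0.604,0.001,60]]] -> [506.2, 322.0, 185.1, 178.0]
[[[0,0,-0.0,0.168,0.121,0.0,60],[0,0,-0.0,0.336,0.242,0.0,60],[0,0,-0.0,0.504,0.363,0.0,60],[0,0,-0.0,0.504,0.363,0.0,60],[0,0,-0.0,0.504,0.363,0.0,60],[0,0,-0.0,0.504,0.363,0.0,60]]] -> [432.5, 379.0, 185.0, 178.0]
```

Call:
{"api": "step_arm", "payload": {"motion": [[[0,0,0,0.168,0.121,0,60],[0,0,0,0.336,0.242,0,60],[0,0,0,0.504,0.363,0,60],[0,0,0,0.672,0.483,0,60],[0,0,0,0.84,0.604,0,60]]]}}

```text
time: 21.83
ee_pos: [504.9, 322.6, 187.5]
tool_rot: [0.054, 3.139, 0.001]
wrist_force: [1.1, 0.2, 1.0]
finger_gap: 60.0
gripper_force: 0.0
```

Call:
{"api": "step_arm", "payload": {"motion": [[[0,0,0,0.168,0.121,0,60],[0,0,0,0.336,0.242,0,60],[0,0,0,0.504,0.363,0,60],[0,0,0,0.504,0.363,0,60],[0,0,0,0.504,0.363,0,60],[0,0,0,0.504,0.363,0,60]]]}}

```text
time: 22.33
ee_pos: [432.8, 378.7, 186.9]
tool_rot: [0.054, 3.139, 0.001]
wrist_force: [0.0, 0.4, -0.5]
finger_gap: 59.8
gripper_force: 0.0
```

Run:
```python
from h import *
o=env.observe();print(o["ee_pos"],o["joint_positions"].round(2))
p=viewer.capture("wrist");save(p,"w5");W=cloud(p)
top(W,(432,379),30,54,64,"knob");top(W,(432,379),85,20.5,34,"lid");top(W,(438,372),110,15,20,"s2")
p=viewer.capture("scene");W=cloud(p);top(W,(629,227),75,84,92,"tub on s4");top(W,(629,227),110,33,39,"s4")
```

```text
[432.76644499 378.72114935 186.86915081] [ 0.51  0.21  1.66 -0.    1.27 -1.03]
knob 501 [430.2 378.3  59.7] rect 430.9 378.2 24 25 -1.5
lid 9590 [426.2 378.4  26.7] rect 431.2 378.3 130 130 -3.7
s2 4023 [445.1 358.3  18. ] rect 439.1 372.0 141 140 88.9
tub on s4 912 [630.8 226.2  87.6] rect 628.8 226.1 61 101 -2.1
s4 1721 [642.6 226.4  35.5] rect 629.9 225.2 141 143 -2.6
```

View pics/w5.png

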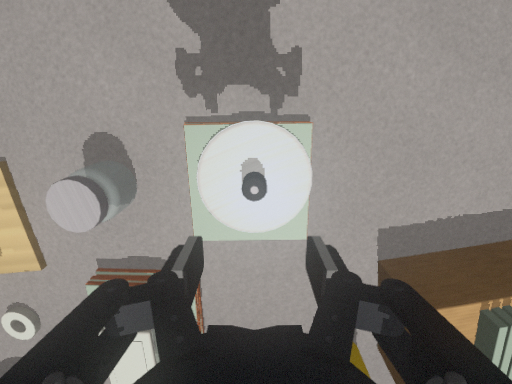

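Call:
{"api": "step_arm", "payload": {"motion": [[[0,0,0,0.007,0,0.15,60],[0,0,0,0.007,0,0.3,60],[0,0,0,0.007,0,0.45,60],[0,0,0,0.007,0,0.6,60],[0,0,0,0.007,0,0.74,60],[0,0,0,0.007,0,0.83,60],[0,0,0,0.007,0,0.88,60],[0,0,0,0.007,0,0.91,60],[0,0,0,0.007,0,0.91,60],[0,0,0,0.007,0,0.91,45],[0,0,0,0.007,0,0.91,35],[0,0,0,0.007,0,0.91,15],[0,0,0,0.007,0,0.91,15],[0,0,0,0.007,0,0.91,15],[0,0,0,0.007,0,0.91,15]]]}}

```text
time: 23.68
ee_pos: [431.9, 379.3, 50.6]
tool_rot: [0.054, 3.139, 0.002]
wrist_force: [-0.4, -1.9, 5.8]
finger_gap: 24.4
gripper_force: 59.2
```

Run:
```python
from plan import plan
# s6: scene (451,-362.9) wrist (448.5,-363.1) side(449,-356) -> (449.5,-362)
plan((431.5,379,48.7,178),[(431.5,379,165,178,15,20),(449.5,-362,165,178,15,28,0),(449.5,-362,97,178,15,20),(449.5,-362,89,178,15,4,2)])
```

```text
[[[0,0,-0.0,0.0,0.0,-0.129,15],[0,0,-0.0,0.0,0.0,-0.258,15],[0,0,-0.0,0.0,0.0,-0.388,15],[0,0,-0.0,0.0,0.0,-0.517,15],[0,0,-0.0,0.0,0.0,-0.646,15],[0,0,-0.0,0.0,0.0,-0.775,15],[0,0,-0.0,-0.011,-0.183,-0.775,15],[0,0,-0.0,-0.022,-0.365,-0.775,15],[0,0,-0.0,-0.032,-0.548,-0.775,15],[0,0,-0.0,-0.043,-0.731,-0.775,15],[0,0,-0.0,-0.054,-0.913,-0.775,15]]] -> [434.8, 241.8, 165.0, 178.0]
[[[0,0,-0.0,-0.011,-0.183,-0.0,15],[0,0,-0.0,-0.022,-0.365,-0.0,15],[0,0,-0.0,-0.032,-0.548,-0.0,15],[0,0,-0.0,-0.043,-0.731,-0.0,15],[0,0,-0.0,-0.054,-0.913,-0.0,15]]] -> [438.2, 104.6, 165.0, 178.0]
[[[0,0,-0.0,-0.011,-0.183,-0.0,15],[0,0,-0.0,-0.022,-0.365,-0.0,15],[0,0,-0.0,-0.032,-0.548,-0.0,15],[0,0,-0.0,-0.043,-0.731,-0.0,15],[0,0,-0.0,-0.054,-0.913,-0.0,15]]] -> [441.5, -32.7, 165.0, 178.0]
[[[0,0,-0.0,-0.011,-0.183,-0.0,15],[0,0,-0.0,-0.022,-0.365,-0.0,15],[0,0,-0.0,-0.032,-0.548,-0.0,15],[0,0,-0.0,-0.043,-0.731,-0.0,15],[0,0,-0.0,-0.054,-0.913,-0.0,15]]] -> [444.8, -169.9, 165.0, 178.0]
[[[0,0,-0.0,-0.011,-0.183,-0.0,15],[0,0,-0.0,-0.022,-0.365,-0.0,15],[0,0,-0.0,-0.032,-0.548,-0.0,15],[0,0,-0.0,-0.043,-0.731,-0.0,15],[0,0,-0.0,-0.054,-0.913,-0.0,15]]] -> [448.2, -307.1, 165.0, 178.0]
[[[0,0,-0.0,-0.011,-0.183,-0.0,15],[0,0,-0.0,-0.022,-0.365,-0.0,15],[0,0,-0.0,-0.022,-0.365,0.113,15],[0,0,-0.0,-0.022,-0.365,0.227,15],[0,0,-0.0,-0.022,-0.365,0.34,15],[0,0,-0.0,-0.022,-0.365,0.453,15],[0,0,-0.0,-0.022,-0.365,0.48,15],[0,0,-0.0,-0.022,-0.365,0.507,15],[0,0,-0.0,-0.022,-0.365,0.507,15],[0,0,-0.0,-0.022,-0.365,0.507,15]]] -> [449.5, -362.0, 89.0, 178.0]
```

Call:
{"api": "step_arm", "payload": {"motion": [[[0,0,0,0,0,-0.08,15],[0,0,0,0,0,-0.2,15],[0,0,0,0,0,-0.34,15],[0,0,0,0,0,-0.48,15],[0,0,0,0,0,-0.63,15],[0,0,0,0,0,-0.775,15],[0,0,0,-0.011,-0.183,-0.775,15],[0,0,0,-0.022,-0.365,-0.775,15],[0,0,0,-0.032,-0.548,-0.775,15],[0,0,0,-0.043,-0.731,-0.775,15],[0,0,0,-0.054,-0.913,-0.775,15]]]}}

```text
time: 24.6
ee_pos: [433.7, 240.5, 165.7]
tool_rot: [-0.053, -3.141, 0.0]
wrist_force: [-0.4, -0.1, -1.5]
finger_gap: 24.3
gripper_force: 59.3
```

Call:
{"api": "step_arm", "payload": {"motion": [[[0,0,0,-0.011,-0.183,0,15],[0,0,0,-0.022,-0.365,0,15],[0,0,0,-0.032,-0.548,0,15],[0,0,0,-0.043,-0.731,0,15],[0,0,0,-0.054,-0.913,0,15]]]}}

```text
time: 25.02
ee_pos: [437.2, 103.3, 165.7]
tool_rot: [0.054, 3.141, 0.0]
wrist_force: [0.5, -0.4, -2.1]
finger_gap: 23.8
gripper_force: 59.3
```

Call:
{"api": "step_arm", "payload": {"motion": [[[0,0,0,-0.011,-0.183,0,15],[0,0,0,-0.022,-0.365,0,15],[0,0,0,-0.032,-0.548,0,15],[0,0,0,-0.043,-0.731,0,15],[0,0,0,-0.054,-0.913,0,15]]]}}

```text
time: 25.43
ee_pos: [440.6, -33.8, 165.7]
tool_rot: [0.054, 3.141, 0.0]
wrist_force: [0.0, -0.1, -1.5]
finger_gap: 24.5
gripper_force: 59.3
```

Call:
{"api": "step_arm", "payload": {"motion": [[[0,0,0,-0.011,-0.183,0,15],[0,0,0,-0.022,-0.365,0,15],[0,0,0,-0.032,-0.548,0,15],[0,0,0,-0.043,-0.731,0,15],[0,0,0,-0.054,-0.913,0,15]]]}}

```text
time: 25.85
ee_pos: [444.1, -170.9, 165.7]
tool_rot: [0.054, 3.141, 0.0]
wrist_force: [0.2, -0.1, -1.9]
finger_gap: 24.1
gripper_force: 59.3
```

Call:
{"api": "step_arm", "payload": {"motion": [[[0,0,0,-0.011,-0.183,0,15],[0,0,0,-0.022,-0.365,0,15],[0,0,0,-0.032,-0.548,0,15],[0,0,0,-0.043,-0.731,0,15],[0,0,0,-0.054,-0.913,0,15]]]}}

```text
time: 26.27
ee_pos: [447.5, -308.0, 165.6]
tool_rot: [-0.054, -3.141, -0.001]
wrist_force: [0.3, 1.0, -1.9]
finger_gap: 24.3
gripper_force: 59.3
```

Call:
{"api": "step_arm", "payload": {"motion": [[[0,0,0,-0.011,-0.183,0,15],[0,0,0,-0.022,-0.365,0,15],[0,0,0,-0.022,-0.365,0.113,15],[0,0,0,-0.022,-0.365,0.227,15],[0,0,0,-0.022,-0.365,0.34,15],[0,0,0,-0.022,-0.365,0.453,15],[0,0,0,-0.022,-0.365,0.48,15],[0,0,0,-0.022,-0.365,0.507,15],[0,0,0,-0.022,-0.365,0.507,15],[0,0,0,-0.022,-0.365,0.507,15]]]}}

```text
time: 27.1
ee_pos: [449.8, -362.2, 90.4]
tool_rot: [0.054, 3.14, -0.002]
wrist_force: [0.3, 1.0, -1.3]
finger_gap: 24.1
gripper_force: 59.4
```

Call:
{"api": "step_arm", "payload": {"motion": [[[0,0,0,0,0,0.01,15],[0,0,0,0,0,0.018,15],[0,0,0,0,0,0.018,15],[0,0,0,0,0,0.018,15]]]}}

```text
time: 27.43
ee_pos: [449.4, -361.9, 86.9]
tool_rot: [0.054, 3.141, -0.0]
wrist_force: [0.1, 0.9, -1.1]
finger_gap: 24.0
gripper_force: 59.4
```

Call:
{"api": "step_arm", "payload": {"motion": [[[0,0,0,0,0,0.007,15],[0,0,0,0,0,0.01,15],[0,0,0,0,0,0.01,15]]]}}

```text
time: 27.68
ee_pos: [449.5, -362.0, 86.6]
tool_rot: [-0.054, -3.141, 0.0]
wrist_force: [-2.7, 2.9, 7.7]
finger_gap: 24.2
gripper_force: 60.4
```

Call:
{"api": "step_arm", "payload": {"motion": [[[0,0,0,0,0,0,40],[0,0,0,0,0,0,60],[0,0,0,0,0,0,60],[0,0,0,0,0,0,60],[0,0,0,0,0,-0.05,60],[0,0,0,0,0,-0.15,60],[0,0,0,0,0,-0.3,60],[0,0,0,0,0,-0.5,60],[0,0,0,0,0,-0.7,60],[0,0,0,0,0,-0.85,60]]]}}

```text
time: 28.52
ee_pos: [449.8, -362.3, 215.9]
tool_rot: [0.054, 3.139, -0.004]
wrist_force: [0.7, -0.5, -0.2]
finger_gap: 59.9
gripper_force: 0.0
```

Run:
```python
from plan import plan
plan((449.5,-362,212.3,178),[(480.5,3.2,205,185,60,32,3)])
```

```text
[[[0,0,-0.006,-0.01,0.203,0.004,60],[0,0,-0.013,-0.02,0.407,0.008,60],[0,0,-0.019,-0.03,0.61,0.012,60],[0,0,-0.026,-0.041,0.813,0.016,60]]] -> [459.8, -240.3, 209.9, 180.3]
[[[0,0,-0.006,-0.018,0.203,0.004,60],[0,0,-0.013,-0.037,0.406,0.008,60],[0,0,-0.019,-0.055,0.608,0.012,60],[0,0,-0.026,-0.074,0.811,0.016,60]]] -> [470.2, -118.5, 207.4, 182.7]
[[[0,0,-0.006,-0.027,0.202,0.004,60],[0,0,-0.013,-0.053,0.404,0.008,60],[0,0,-0.019,-0.08,0.606,0.012,60],[0,0,-0.026,-0.107,0.807,0.016,60],[0,0,-0.026,-0.107,0.807,0.016,60],[0,0,-0.026,-0.107,0.807,0.016,60],[0,0,-0.026,-0.107,0.807,0.016,60]]] -> [480.5, 3.2, 205.0, 185.0]
```

Call:
{"api": "step_arm", "payload": {"motion": [[[0,0,-0.006,-0.01,0.203,0.004,60],[0,0,-0.013,-0.02,0.407,0.008,60],[0,0,-0.019,-0.03,0.61,0.012,60],[0,0,-0.026,-0.041,0.813,0.016,60]]]}}

```text
time: 28.85
ee_pos: [459.6, -239.0, 210.9]
tool_rot: [-0.01, 3.141, -0.001]
wrist_force: [1.0, 0.4, 0.2]
finger_gap: 60.0
gripper_force: 0.0
```

Call:
{"api": "step_arm", "payload": {"motion": [[[0,0,-0.006,-0.018,0.203,0.004,60],[0,0,-0.013,-0.037,0.406,0.008,60],[0,0,-0.019,-0.055,0.608,0.012,60],[0,0,-0.026,-0.074,0.811,0.016,60]]]}}

```text
time: 29.18
ee_pos: [469.9, -117.0, 208.4]
tool_rot: [-0.075, 3.14, -0.001]
wrist_force: [0.2, 0.1, 0.2]
finger_gap: 60.1
gripper_force: 0.0
```

Call:
{"api": "step_arm", "payload": {"motion": [[[0,0,-0.006,-0.027,0.202,0.004,60],[0,0,-0.013,-0.053,0.404,0.008,60],[0,0,-0.019,-0.08,0.606,0.012,60],[0,0,-0.026,-0.107,0.807,0.016,60],[0,0,-0.026,-0.107,0.807,0.016,60],[0,0,-0.026,-0.107,0.807,0.016,60],[0,0,-0.026,-0.107,0.807,0.016,60]]]}}

```text
time: 29.77
ee_pos: [480.4, 2.9, 205.8]
tool_rot: [-0.139, 3.138, -0.001]
wrist_force: [-0.2, -0.1, -0.3]
finger_gap: 59.8
gripper_force: 0.0
```

Run:
```python
from h import *
from plan import plan
o=env.observe();print(o["ee_pos"])
p=viewer.capture("wrist");save(p,"w6");W=cloud(p)
top(W,(480,3),80,77,90,"bar");top(W,(480,3),85,39,49,"block")
for c in("scene","side"):
    p=viewer.capture(c);W=cloud(p);top(W,(449,-362),85,56,72,c+" lid on s6");top(W,(449,-362),25,88,100,c+" knob");
    top(W,(438,372),110,15,21,c+" s2")
plan((480.5,3.2,72.7,185),[(480.5,3.2,180,185,10,20),(438.5,372,180,180,10,28),(438.5,372,90,180,10,20),(438.5,372,83,180,10,4,2)])
```

```text
[480.40507707   2.87236735 205.79480606]
bar 1456 [476.4   3.5  81.9] rect 479.2 3.5 86 19 5.7
block 3223 [472.2   3.1  43.5] rect 479.0 3.7 123 56 4.8
scene lid on s6 976 [ 457.3 -357.1   62.1] rect 451.1 -361.9 134 137 -1.3
scene knob 60 [ 451.8 -361.4   94.6] rect 450.4 -362.4 26 26 58.2
scene s2 1862 [442.4 370.1  17.5] rect 439.8 370.4 139 143 -1.3
side lid on s6 233 [ 431.5 -342.1   61. ] rect 446.9 -346.2 124 104 17.3
side knob 19 [ 444.6 -355.1   92.5] rect 444.6 -357.5 17 19 -51.0
side s2 3903 [438.7 378.9  17.5] rect 438.5 373.3 142 140 88.8
[[[0,0,-0.0,-0.0,0.0,-0.119,10],[0,0,-0.0,-0.0,0.0,-0.238,10],[0,0,-0.0,-0.0,0.0,-0.358,10],[0,0,-0.0,-0.0,0.0,-0.477,10],[0,0,-0.0,-0.0,0.0,-0.596,10],[0,0,-0.0,-0.0,0.0,-0.715,10],[0,0,0.004,0.005,0.177,-0.715,10],[0,0,0.008,0.009,0.353,-0.715,10],[0,0,0.012,0.014,0.53,-0.715,10],[0,0,0.016,0.018,0.707,-0.715,10],[0,0,0.02,0.023,0.883,-0.715,10]]] -> [465.5, 134.9, 180.0, 183.2]
[[[0,0,0.004,0.01,0.176,-0.0,10],[0,0,0.008,0.02,0.353,-0.0,10],[0,0,0.012,0.03,0.529,-0.0,10],[0,0,0.016,0.04,0.706,-0.0,10],[0,0,0.02,0.051,0.882,-0.0,10]]] -> [450.5, 266.6, 180.0, 181.4]
[[[0,0,0.004,0.016,0.176,-0.0,10],[0,0,0.008,0.031,0.352,-0.0,10],[0,0,0.012,0.047,0.528,-0.0,10],[0,0,0.016,0.062,0.704,-0.0,10],[0,0,0.016,0.062,0.704,0.12,10],[0,0,0.016,0.062,0.704,0.24,10],[0,0,0.016,0.062,0.704,0.36,10],[0,0,0.016,0.062,0.704,0.48,10],[0,0,0.016,0.062,0.704,0.6,10],[0,0,0.016,0.062,0.704,0.623,10],[0,0,0.016,0.062,0.704,0.647,10],[0,0,0.016,0.062,0.704,0.647,10],[0,0,0.016,0.062,0.704,0.647,10]]] -> [438.5, 372.0, 83.0, 180.0]
```

Call:
{"api": "step_arm", "payload": {"motion": [[[0,0,0,0,0,0.15,60],[0,0,0,0,0,0.3,60],[0,0,0,0,0,0.45,60],[0,0,0,0,0,0.6,60],[0,0,0,0,0,0.73,60],[0,0,0,0,0,0.82,60],[0,0,0,0,0,0.883,60],[0,0,0,0,0,0.883,60],[0,0,0,0,0,0.883,45],[0,0,0,0,0,0.883,30],[0,0,0,0,0,0.883,10],[0,0,0,0,0,0.883,10],[0,0,0,0,0,0.883,10],[0,0,0,0,0,0.883,10]]]}}

```text
time: 31.08
ee_pos: [481.3, 3.1, 74.3]
tool_rot: [-0.138, 3.136, -0.001]
wrist_force: [-1.1, 0.3, 6.1]
finger_gap: 18.2
gripper_force: 58.6
```

Call:
{"api": "step_arm", "payload": {"motion": [[[0,0,0,0,0,-0.1,10],[0,0,0,0,0,-0.22,10],[0,0,0,0,0,-0.35,10],[0,0,0,0,0,-0.477,10],[0,0,0,0,0,-0.596,10],[0,0,0,0,0,-0.715,10],[0,0,0.004,0.005,0.177,-0.715,10],[0,0,0.008,0.009,0.353,-0.715,10],[0,0,0.012,0.014,0.53,-0.715,10],[0,0,0.016,0.018,0.707,-0.715,10],[0,0,0.02,0.023,0.883,-0.715,10]]]}}

```text
time: 32.0
ee_pos: [464.7, 136.1, 180.2]
tool_rot: [-0.088, 3.14, -0.0]
wrist_force: [0.1, -0.0, -2.1]
finger_gap: 18.1
gripper_force: 59.0
```

Call:
{"api": "step_arm", "payload": {"motion": [[[0,0,0.004,0.01,0.176,0,10],[0,0,0.008,0.02,0.353,0,10],[0,0,0.012,0.03,0.529,0,10],[0,0,0.016,0.04,0.706,0,10],[0,0,0.02,0.051,0.882,0,10]]]}}

```text
time: 32.42
ee_pos: [449.5, 267.8, 180.1]
tool_rot: [0.04, -3.141, 0.0]
wrist_force: [1.4, 0.6, -1.3]
finger_gap: 18.3
gripper_force: 59.0
```

Call:
{"api": "step_arm", "payload": {"motion": [[[0,0,0.004,0.016,0.176,0,10],[0,0,0.008,0.031,0.352,0,10],[0,0,0.012,0.047,0.528,0,10],[0,0,0.016,0.062,0.704,0,10],[0,0,0.016,0.062,0.704,0.12,10],[0,0,0.016,0.062,0.704,0.24,10],[0,0,0.016,0.062,0.704,0.36,10],[0,0,0.016,0.062,0.704,0.48,10],[0,0,0.016,0.062,0.704,0.6,10],[0,0,0.016,0.062,0.704,0.623,10],[0,0,0.016,0.062,0.704,0.64,10],[0,0,0.016,0.062,0.704,0.64,10],[0,0,0.016,0.062,0.704,0.64,10]]]}}

```text
time: 33.5
ee_pos: [438.8, 372.3, 85.4]
tool_rot: [-0.0, 3.14, 0.002]
wrist_force: [0.0, -0.7, -0.4]
finger_gap: 18.3
gripper_force: 59.1
```

Commanded 84; contact expected at 80.3 measured.

Call:
{"api": "step_arm", "payload": {"motion": [[[0,0,0,0,0,0.012,10],[0,0,0,0,0,0.022,10],[0,0,0,0,0,0.025,10],[0,0,0,0,0,0.025,10]]]}}

```text
time: 33.83
ee_pos: [438.1, 371.9, 80.6]
tool_rot: [-0.0, 3.141, 0.0]
wrist_force: [1.5, -0.0, -0.2]
finger_gap: 18.1
gripper_force: 59.1
```

Call:
{"api": "step_arm", "payload": {"motion": [[[0,0,0,0,0,0.007,10],[0,0,0,0,0,0.012,10],[0,0,0,0,0,0.012,10]]]}}

```text
time: 34.08
ee_pos: [438.2, 372.5, 80.2]
tool_rot: [-0.001, 3.141, 0.001]
wrist_force: [-3.8, -0.0, 7.8]
finger_gap: 18.3
gripper_force: 60.1
```

Call:
{"api": "step_arm", "payload": {"motion": [[[0,0,0,0,0,0,40],[0,0,0,0,0,0,60],[0,0,0,0,0,0,60],[0,0,0,0,0,0,60],[0,0,0,0,0,-0.05,60],[0,0,0,0,0,-0.15,60],[0,0,0,0,0,-0.3,60],[0,0,0,0,0,-0.5,60],[0,0,0,0,0,-0.7,60],[0,0,0,0,0,-0.95,60],[0,0,0,0,0,-0.95,60],[0,0,0,0,0,-0.95,60]]]}}

```text
time: 35.08
ee_pos: [439.8, 372.8, 224.9]
tool_rot: [-0.0, 3.135, 0.005]
wrist_force: [-1.0, -0.7, -0.3]
finger_gap: 60.4
gripper_force: 0.0
```

Run:
```python
from h import *
p=viewer.capture("wrist");W=cloud(p);top(W,(438,372),85,45,54,"w block");top(W,(438,372),110,16,20,"w s2")
p=viewer.capture("scene");save(p,"final");W=cloud(p)
top(W,(438,372),85,45,54,"block");top(W,(629,227),75,84,92,"tub");top(W,(629,227),110,33,39,"s4");top(W,(449,-362),25,88,100,"knob");top(W,(644,-203),45,139,149,"cup");top(W,(437,205),45,72,90,"jar")
```

```text
w block 3056 [429.6 373.1  49.5] rect 435.4 373.2 55 122 -0.2
w s2 6736 [432.4 370.9  18. ] rect 439.1 372.2 140 140 -1.2
block 512 [444.4 369.8  48.8] rect 439.2 371.9 56 127 -0.6
tub 897 [630.8 226.1  87.6] rect 629.1 226.2 61 101 -2.5
s4 1709 [642.3 226.3  35.5] rect 629.3 225.1 141 142 -2.0
knob 62 [ 452.  -361.3   94.3] rect 451.7 -362.5 26 26 78.4
cup 440 [ 646.8 -201.   144.8] rect 644.6 -203.0 66 63 22.8
jar 298 [439.2 203.8  79.3] rect 436.5 203.3 55 55 44.1
```

View pics/final.png

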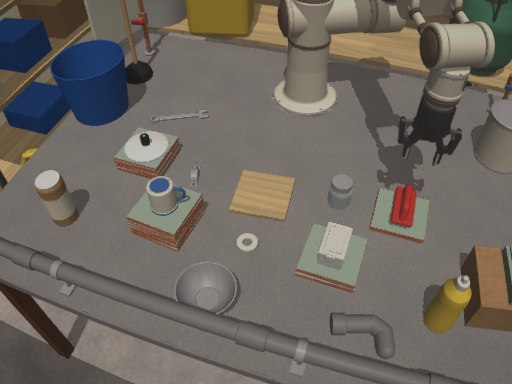

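```bash
python3 -c "
from rig import hand_in
print(hand_in())"
```

```text
the job is handed in; nothing more can be done
None
```

The cup is on the highest stack, the pot lid on the second, the tub on the third and the brush on the lowest, all the same way up as before and centred within about 4 mm by camera. The jar wasn't touched, and I handed the job in about 35 s into the 144 s limit.

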